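# Point-and-call check before a run

### The arm

A 6-joint arm with a two-finger parallel gripper is mounted at the origin on a cart in front of the work surface, level with it; the furniture and walls round the work are solid. World frame = base frame: x ahead of the robot, y to its left, z up, the work surface at z = 0. Lengths are in mm, angles in rad, forces in N, time in s.
With the tool pointing down it reaches from about 350 to 775 mm from the base axis. Payload 7.3 kg.
Tool frame: the origin (TCP) lies midway between the tips of the shut fingers; the grasp point (between the pads) lies 19 mm behind it; z points along the fingers, x is the direction in which the jaws open and shut, and the axes are right-handed (so a half turn about z gives the same grasp; the last joint's range is limited). The gripper opens to 92 mm and grips with 3 to 60 N. Pads are 19 mm wide; open, the fingers measure 130 mm over their backs; the gripper's body (75 mm by 190 mm) begins 47 mm behind the grasp point.
Start: joints at [1.156, 0.342, 1.524, -0, 1.275, -0.146], TCP at [139.411, 506.171, 226.741] pointing down, gripper open.
Joint ranges: [-2.53, 2.53], [-0.77, 2.02], [0.04, 2.7], [-1, 4.14], [0.28, 2.66], [-3.11, 3.11]. Speed limits (rad/s): [2.57, 2.57, 3.14, 3.14, 3.14, 3.14].

### API

Orientations are given as [roll, pitch, yaw] about the fixed x, y, z axes, in that order (R = Rz(yaw) Ry(pitch) Rx(roll)).
In Python, from plant import bot gives the robot as it stands.
- The arm moves only by the shell command python3 -m pendant 'ROWS' [OPENING]. ROWS is JSON, a list of rows, each an object with "linear": the shift along the world's x, y, z in mm, a list of three; "twist": the turn about the world's z in degrees. In form: [{"linear": [x, y, z], "twist": twist}, ...]. A call has 1 to 20 rows; each row is the pose to reach, as a shift and turn from the pose commanded when the call began; what a row does not reach only later rows make up. A row lasts 1/8 s, in which the tool goes at most 62.5 mm and 10.7 degrees, less where a joint would pass 70% of its speed; a pose out of reach is approached as far as the arm can. A call with a gripper value outside its range is refused whole. OPENING is the closure in counts, from 0 (fully open) to 255 (shut), set as the call begins (- or left out, the last holds). The fingers move at their own pace and stop on an object; the grip force is fixed at half the most. Time passes only in rows, so rows that repeat a pose let the fingers close. It gives the time, the measured TCP pose, the force and the opening at its end, in the units of the state.
- bot.get_obs(): the state, without advancing time (a new reading comes with each control period).
- bot.capture(name): name is "scene" or "top"; returns a dict with "frame" (420x560x3 uint8, blue, green, red), "z_map" (420x560 float32, mm along the optical axis (not along the pixel's ray), 0 where there is no reading), "fx", "fy", "cx", "cy" (pixels), "k1" (the pictures are not rectified: a ray, as slopes to the right and down, at radius r is drawn at 1 + k1 r^2 times it, then the intrinsics apply), "rvec" (rotation vector, rad) and "tvec" (3), from world to camera coordinates, as OpenCV has them. Camera axes: x right, y down, z forward; pixel columns grow to the right and rows downward; lengths in mm; the calibration is good to about 2 mm. A picture is of the moment at which its call begins.
- bot.close_job(): hands the job in, once; it reports no verdict.
The state is a dict: "time": time; "joint_positions": joint angles; "dq": joint speeds; "tau": joint torques, N m; "tool_pos": TCP position; "tcp_rot": TCP orientation; "contact_force": force on the tool from outside, world axes, zero at the start; "moment": the same for the moment, N m; "grip_width": finger opening in mm.
Only numpy, scipy, OpenCV 4.12 (cv2) and the standard library are available. Lean on these libraries where they do the work, as an engineer would, in place of code of your own. Each camera call takes 0.05 s, during which the arm holds its last target. There are 200 camera calls.

### The job

Do the point-and-call check before the run, touching neither the rack nor any tube or brown bottle: hold the fingertips about two centimetres above the cap of the tube that stands by itself at one end of the white rack for a good two seconds, then likewise above the cap of the shorter of the two brown bottles. Then press the round white push button on the grey box fully down and let it come up again to log the check. Do not point at the other tubes or the taller bottle, and do not lift or shift any of the things standing round the work.

Things in the scene. Friction and masses are not known exactly. Their poses are not given: they have to be found in the camera images.
- single_tube_top (a point): top centre of the orange cap of the tube that stands by itself at one end of the rack, 63 mm from the pair; round upright tube, 13 mm diameter, cap 14 mm wide, 74 mm tall, its foot 5 mm above the bench, z along the tube
- pair_tube_a_top (a point): top centre of the orange cap of one of the two tubes side by side at the other end of the rack; round upright tube, 13 mm diameter, cap 14 mm wide, 74 mm tall, its foot 5 mm above the bench, z along the tube
- pair_tube_b_top (a point): top centre of the orange cap of the other of the two tubes side by side, 21 mm from its neighbour; round upright tube, 13 mm diameter, cap 14 mm wide, 78 mm tall, its foot 5 mm above the bench, z along the tube
- short_bottle_top (a point): top centre of the white screw cap of the shorter of the two brown reagent bottles: 93 mm tall, 45 mm diameter body, cap 30 mm wide; stands loose, z up (leans by up to 2 degrees)
- tall_bottle_top (a point): top centre of the white screw cap of the taller of the two brown reagent bottles: 105 mm tall, 52 mm diameter body, cap 34 mm wide; stands loose, z up (leans by up to 2 degrees)
- ack_button_top (a point): centre of the top face of the round white push button, 30 mm diameter, standing 6 mm proud of a black ring on top of a grey 76 x 76 x 40 mm box fixed to the bench; the button's top is 58 mm above the bench; z up, pressed straight down
- ack_button (a joint): travel of the push button in m: 0 up, 0.006 fully down; a spring (about 4 N when fully down) brings it up again
- tube_rack: white open lattice tube rack, 48 x 90 x 52 mm, loose, two rows of four places along its y axis; origin at the centre of its underside
- single_tube: the tube that stands by itself (see its top); origin at its foot
- pair_tube_a: first tube of the pair; origin at its foot
- pair_tube_b: second tube of the pair; origin at its foot
- short_bottle: the shorter brown bottle; origin at the centre of its underside
- tall_bottle: the taller brown bottle; origin at the centre of its underside
- tip_box: bystander: pipette tip box with a clear lid, 91 x 120 x 62 mm; origin under its centre
- timer: bystander: flat timer, 66 x 66 x 18 mm; origin under its centre
- caps_tray: bystander: shallow open tray of small caps, 140 x 200 x 33 mm; origin under its centre
- buffer_bottle: bystander: small white plastic bottle, 44 mm diameter, 66 mm tall; origin under its centre
- beaker: bystander: open plastic beaker, 57 mm diameter, 71 mm tall; origin under its centre
Things that resemble listed ones, but are neither listed nor needed, are in the scene too. What is shaped like the part that bears ack_button_top but blue or red is not meant. Leave any green or pink look-alike of the tall_bottle alone.

How it is judged (in metres and radians):
On the way, in this order (a step that is already met when the one before it is completed fails the run):
1. the fingertips dwell just above the cap of the tube that stands by itself (horizontal distance between the grasp point and single_tube_top below 0.018 m and z of the grasp point in the frame of single_tube_top between 0.02 and 0.065 m), for 1.5 s.
2. the fingertips dwell just above the cap of the shorter brown bottle (horizontal distance between the grasp point and short_bottle_top below 0.02 m and z of the grasp point in the frame of short_bottle_top between 0.02 and 0.065 m), for 1.5 s.
3. the push button is pressed down (value of joint ack_button above 0.0045 m), for 0.05 s.
At the end, for the whole second after the job is handed in: The button is up again (under 1.5 mm of travel); rack, tubes, bottles and bystanders stand within 10 mm of where they were, upright and at rest (value of joint ack_button below 0.0015 m and distance of each of tube_rack, single_tube, pair_tube_a, pair_tube_b, short_bottle, tall_bottle, tip_box, timer, caps_tray, buffer_bottle, beaker from where it was at the start of the episode below 0.01 m and angle between each of tube_rack, single_tube, pair_tube_a, pair_tube_b, short_bottle, tall_bottle's own z axis and vertical below 0.2 rad and linear speed of each of tube_rack, single_tube, pair_tube_a, pair_tube_b, short_bottle, tall_bottle below 0.02 m/s); the robot touches nothing.
It fails at once if a tube, the rack or a brown bottle is touched (contact force between any of the arm, the fingers and tube_rack above 0.3 N or contact force between any of the arm, the fingers and single_tube above 0.3 N or contact force between any of the arm, the fingers and pair_tube_a above 0.3 N or contact force between any of the arm, the fingers and pair_tube_b above 0.3 N or contact force between any of the arm, the fingers and short_bottle above 0.3 N or contact force between any of the arm, the fingers and tall_bottle above 0.3 N).
It fails at once if something on the bench is lifted or shifted by more than 15 mm (distance of any of tube_rack, single_tube, pair_tube_a, pair_tube_b, short_bottle, tall_bottle, tip_box, timer, caps_tray, buffer_bottle, beaker from where it was at the start of the episode above 0.015 m).
It fails at once if the fingertips point at a tube of the pair or at the taller bottle ((horizontal distance between the grasp point and pair_tube_a_top below 0.012 m and z of the grasp point in the frame of pair_tube_a_top between -0.05 and 0.055 m) or (horizontal distance between the grasp point and pair_tube_b_top below 0.012 m and z of the grasp point in the frame of pair_tube_b_top between -0.05 and 0.055 m) or (horizontal distance between the grasp point and tall_bottle_top below 0.02 m and z of the grasp point in the frame of tall_bottle_top between -0.05 and 0.055 m)).
It also fails if it takes over 58 s, if anything falls off the work surface, if the arm or the gripper's body presses on something with over 40 N, if the wrist force passes 120 N, or if a joint passes its speed limit or range.

## Working session

There is one attempt and no reset: what is moved stays moved. The work goes in short steps, Python scripts to look and compute and a shell command to move; the robot and the scene stay as the last step left them, time stands still between calls to the robot, and variables do not carry over. Pictures are saved under pics/ and viewed, about 8 in all and at most 12, crops included, and the job is handed in when it is done.

```bash
mkdir -p pics; cat > h.py <<'E'
import cv2, numpy as np
from plant import bot
def load(n):
    c=bot.capture(n); R=cv2.Rodrigues(np.array(c["rvec"],float))[0]; t=np.array(c["tvec"],float).ravel()
    h,w=c["z_map"].shape
    v,u=np.mgrid[:h,:w]
    xd=(u-c["cx"])/c["fx"]; yd=(v-c["cy"])/c["fy"]; x,y=xd.copy(),yd.copy()
    for _ in range(15):
        s=1+c["k1"]*(x*x+y*y); x,y=xd/s,yd/s
    ray=np.stack([x,y,np.ones_like(x)],-1); z=c["z_map"][...,None]
    P=(ray*z-t)@R; P[c["z_map"]==0]=np.nan
    return c["frame"],P,ray@R,-R.T@t
E
python3 - <<'E'
from h import *
for n in("scene","top"):
    f,P,d,o=load(n); cv2.imwrite(f"pics/{n}0.png",f); np.savez(f"{n}0.npz",f=f,P=P,d=d,o=o); print(n,o)
print(bot.get_obs())
E
```

```text
scene [-104.56840607 -687.342597   1068.14750099]
top [ 296.67235718  130.70235073 1343.97608929]
{'time': 0.1, 'joint_positions': array([ 1.15598385e+00,  3.42694192e-01,  1.52489929e+00, -2.03151721e-05,
        1.27539409e+00, -1.46026333e-01]), 'dq': array([ 1.39486329e-03, -2.62668576e-03, -1.35273295e-03, -8.08007838e-04,
       -2.98968527e-04,  1.22922766e-05]), 'tau': array([ 1.79691600e-03, -4.32000697e+01, -2.44698304e+01,  7.18010939e-02,
        5.25199191e-02, -3.11099861e-06]), 'tool_pos': array([139.27423468, 505.82433688, 226.10085081]), 'tcp_rot': array([-3.14140890e+00,  1.38289777e-03,  1.30201624e+00]), 'contact_force': array([-1.16645557,  0.55240897, -0.20789089]), 'moment': array([-0.03608091,  0.03226594, -0.05059361]), 'grip_width': 91.88638361028507}
```

View pics/scene0.png

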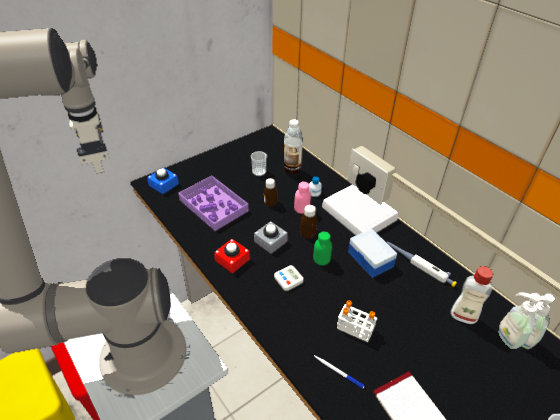

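View pics/top0.png

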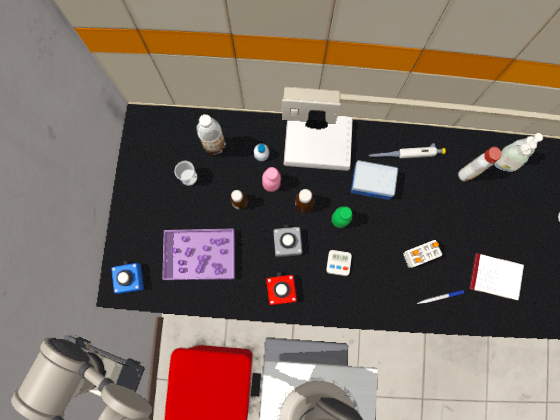

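The top view shows the rack near (423,253), brown bottles at (238,199) and (305,199), and the grey button box at (288,241). The scene view shows the same things at (357,322), (270,193), (309,220) and (270,235). Next I measure them.

```bash
python3 - <<'E'
import cv2,numpy as np
def comp(n,name,box,lo,hi,amin=4):
    z=np.load(n+"0.npz");f,P,d,o=z["f"],z["P"],z["d"],z["o"]
    m=cv2.inRange(cv2.cvtColor(f,cv2.COLOR_BGR2HSV),lo,hi); k=np.zeros_like(m);x0,x1,y0,y1=box;k[y0:y1,x0:x1]=1;m=m*k
    N,L,S,C=cv2.connectedComponentsWithStats(m)
    for i in range(1,N):
        if S[i,4]<amin: continue
        q=P[L==i]; q=q[np.isfinite(q[:,2])]
        if not len(q): continue
        zt=np.percentile(q[:,2],95); tp=q[q[:,2]>zt-8]
        print(n,name,C[i].round(1),S[i,4],"ztop",zt.round(1),"mean",tp.mean(0).round(1),"min",tp.min(0).round(),"max",tp.max(0).round())
O=((5,150,120),(20,255,255)); W=((0,0,150),(180,70,255))
comp("top","tube",(400,445,235,270),*O); comp("scene","tube",(335,385,295,325),*O)
comp("top","rack",(400,445,235,270),*W,20)
comp("top","botL",(228,250,185,212),*W); comp("top","botR",(294,318,184,214),*W)
comp("scene","botL",(262,280,175,206),*W); comp("scene","botR",(298,320,200,238),*W)
comp("top","btn",(272,305,226,258),*W); comp("scene","btn",(252,292,220,252),*W)
f=np.load("top0.npz")["f"]; g=np.load("scene0.npz")["f"]
a=cv2.resize(f[230:275,395:450],None,fx=7,fy=7,interpolation=2); b=cv2.resize(g[290:345,330:385],None,fx=7,fy=7,interpolation=2)
c=np.zeros((max(len(a),len(b)),a.shape[1]+b.shape[1],3),np.uint8); c[:len(a),:a.shape[1]]=a;c[:len(b),a.shape[1]:]=b
cv2.imwrite("pics/rack.png",c)
# height map of everything tall
P=np.load("top0.npz")["P"]
for nm,(x0,x1,y0,y1) in dict(pink=(260,284,164,194),green=(330,354,203,230),wb=(252,272,140,162),beaker=(172,200,158,188),tip=(350,400,158,200),timer=(325,353,248,277),printer=(283,355,85,170),sb=(195,225,112,156),tray=(160,238,228,282),red=(264,298,272,306)).items():
    q=P[y0:y1,x0:x1].reshape(-1,3);q=q[q[:,2]>12];print(nm,np.percentile(q,3,axis=0).round(),np.percentile(q,97,axis=0).round())
E
```

```text
top tube [435.4 244.1] 25 ztop 82.6 mean [ 501.9 -289.2   78.5] min [ 495. -296.   75.] max [ 508. -282.   84.]
top tube [415.  252.1] 22 ztop 85.3 mean [ 475.3 -231.7   81.5] min [ 469. -237.   78.] max [ 481. -226.   85.]
top tube [417.8 259.4] 20 ztop 82.7 mean [ 455.9 -241.3   78.1] min [ 451. -246.   76.] max [ 460. -238.   83.]
scene tube [347.  306.9] 64 ztop 85.5 mean [ 472.1 -236.4   82.1] min [ 452. -248.   78.] max [ 481. -227.   89.]
scene tube [371.5 314.2] 36 ztop 80.5 mean [ 502.4 -291.2   76.9] min [ 496. -298.   73.] max [ 510. -284.   81.]
top rack [422.2 253.6] 536 ztop 56.7 mean [ 478.5 -263.7   53.2] min [ 440. -314.   49.] max [ 517. -215.   77.]
top botL [236.1 195.1] 97 ztop 97.0 mean [592.8 271.7  93.2] min [580. 257.  89.] max [606. 286.  99.]
top botR [304.7 195.3] 140 ztop 108.6 mean [604.3  83.5 105.3] min [589.  66. 101.] max [620.  99. 112.]
scene botL [269.7 182.7] 72 ztop 95.0 mean [593.1 267.5  92.3] min [579. 253.  89.] max [609. 283.  99.]
scene botR [309.2 210.1] 112 ztop 107.9 mean [604.3  79.2 105. ] min [588.  64. 100.] max [620.  99. 109.]
top btn [286.  241.1] 398 ztop 44.9 mean [484.6 124.9  41. ] min [446.  84.  37.] max [524. 161.  51.]
top btn [287.3 239.6] 96 ztop 66.2 mean [487.3 121.3  62.7] min [474. 108.  59.] max [500. 136.  70.]
scene btn [270.4 227.2] 87 ztop 65.5 mean [485.4 118.   62.4] min [472. 104.  58.] max [498. 133.  68.]
scene btn [269.7 235.1] 185 ztop 43.6 mean [478.5 110.5  40.3] min [447.  77.  36.] max [528. 154.  48.]
pink [635. 160.  20.] [673. 204. 108.]
green [543. -46.  21.] [582.  -3. 109.]
wb [726. 200.  16.] [762. 238.  68.]
beaker [634. 404.  13.] [686. 455.  74.]
tip [ 639. -171.   22.] [724. -58.  67.]
timer [409. -61.  13.] [470.   1.  23.]
printer [720. -40.  25.] [892. 150. 186.]
sb [729. 328.  30.] [772. 382. 216.]
tray [357. 270.  13.] [505. 472.  37.]
red [313.  93.  26.] [390. 165.  64.]
```

View pics/rack.png

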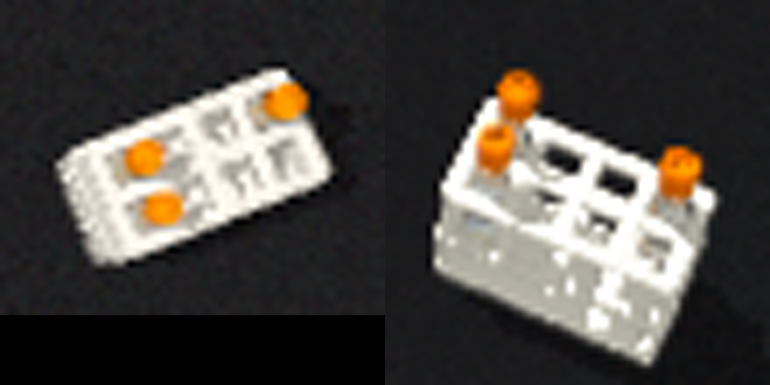

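The checks agree. The single tube is 63 mm from the pair and its top is at about z 79, at (502,-290). The short bottle is at (593,270) with its top at 93, and the button is at (486,120). I'm moving out now with the fingers shut.

```bash
python3 -m pendant '[{"linear":[20,-25,0],"twist":0},{"linear":[55,-70,0],"twist":0},{"linear":[92,-116,0],"twist":0},{"linear":[130,-162,0],"twist":0},{"linear":[168,-208,0],"twist":0},{"linear":[206,-254,0],"twist":0},{"linear":[244,-302,0],"twist":0},{"linear":[276,-352,0],"twist":0},{"linear":[294,-408,0],"twist":0},{"linear":[306,-466,0],"twist":0},{"linear":[316,-524,0],"twist":0},{"linear":[326,-582,0],"twist":0},{"linear":[336,-640,0],"twist":0},{"linear":[346,-696,0],"twist":0},{"linear":[355,-746,0],"twist":0},{"linear":[361,-780,0],"twist":0},{"linear":[363,-796,0],"twist":0},{"linear":[363,-796,0],"twist":0},{"linear":[363,-796,0],"twist":0},{"linear":[363,-796,0],"twist":0}]' 255
python3 - <<'E'
from h import *
f,P,d,o=load("scene"); cv2.imwrite("pics/s1.png",f)
E
```

```text
time: 2.6
tool_pos: [502.5, -288.5, 227.1]
tcp_rot: [3.141, -0.0, 1.303]
contact_force: [0.6, 0.6, 0.1]
grip_width: 0.2
```

View pics/s1.png

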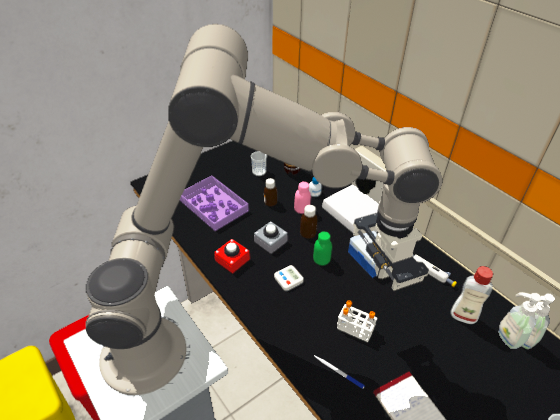

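The view shows the gripper shut and clear of everything, above the rack area. The rack is untouched at (357,322). Lowering to about 22 mm above the cap.

```bash
python3 -m pendant '[{"linear":[0,-1,-15],"twist":0},{"linear":[0,-1,-45],"twist":0},{"linear":[0,-1,-75],"twist":0},{"linear":[0,-1,-100],"twist":0},{"linear":[0,-1,-115],"twist":0},{"linear":[0,-1,-122],"twist":0},{"linear":[0,-1,-124],"twist":0},{"linear":[0,-1,-124],"twist":0}]'
python3 - <<'E'
from h import *
f,P,d,o=load("scene"); cv2.imwrite("pics/s2.png",cv2.resize(f[220:360,300:460],None,fx=4,fy=4))
E
```

```text
time: 3.65
tool_pos: [502.8, -291.1, 103.4]
tcp_rot: [3.14, 0.0, 1.302]
contact_force: [-0.1, 0.4, 0.5]
grip_width: 0.5
```

View pics/s2.png

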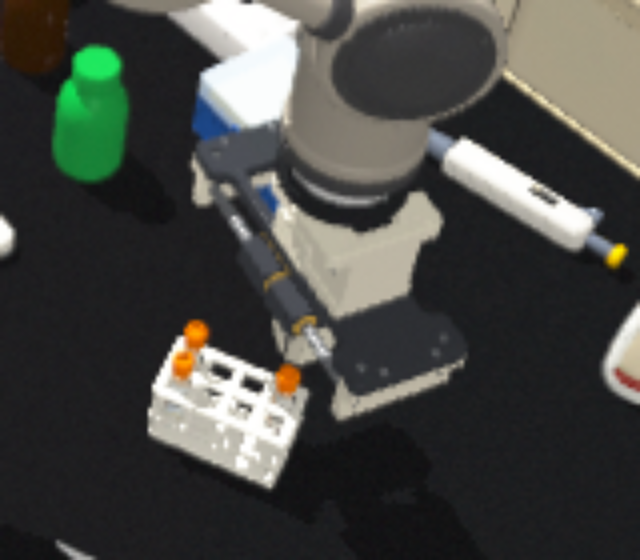

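In this crop the fingertips are at about (303,357), just above the lone cap at (288,378), with nothing touched. Dwelling here, then going up.

```bash
python3 -m pendant '[{"linear":[0,0,0],"twist":0},{"linear":[0,0,0],"twist":0},{"linear":[0,0,0],"twist":0},{"linear":[0,0,0],"twist":0},{"linear":[0,0,0],"twist":0},{"linear":[0,0,0],"twist":0},{"linear":[0,0,0],"twist":0},{"linear":[0,0,0],"twist":0},{"linear":[0,0,0],"twist":0},{"linear":[0,0,0],"twist":0},{"linear":[0,0,0],"twist":0},{"linear":[0,0,0],"twist":0},{"linear":[0,0,0],"twist":0},{"linear":[0,0,0],"twist":0},{"linear":[0,0,0],"twist":0},{"linear":[0,0,0],"twist":0},{"linear":[0,0,0],"twist":0},{"linear":[0,0,0],"twist":0}]'
python3 -m pendant '[{"linear":[0,0,20],"twist":0},{"linear":[0,0,60],"twist":0},{"linear":[0,0,100],"twist":0},{"linear":[0,0,124],"twist":0},{"linear":[-4,40,130],"twist":0},{"linear":[-8,90,130],"twist":0},{"linear":[-12,145,130],"twist":0},{"linear":[-12,203,130],"twist":0},{"linear":[-10,261,130],"twist":0},{"linear":[-5,319,130],"twist":0},{"linear":[5,376,130],"twist":0},{"linear":[25,430,130],"twist":0},{"linear":[50,480,130],"twist":0},{"linear":[72,520,130],"twist":0},{"linear":[85,545,130],"twist":0},{"linear":[90,558,130],"twist":0},{"linear":[91,561,130],"twist":0},{"linear":[91,561,130],"twist":0},{"linear":[91,561,130],"twist":0}]'
```

```text
time: 5.95
tool_pos: [502.4, -290.8, 102.8]
tcp_rot: [3.142, -0.0, 1.302]
contact_force: [0.2, 0.2, 0.4]
grip_width: 0.4
time: 8.32
tool_pos: [593.3, 269.2, 233.1]
tcp_rot: [3.141, -0.0, 1.301]
contact_force: [0.7, -1.0, -0.7]
grip_width: 0.3
```

```bash
python3 -m pendant '[{"linear":[0,0,-15],"twist":0},{"linear":[0,0,-45],"twist":0},{"linear":[0,0,-75],"twist":0},{"linear":[0,0,-98],"twist":0},{"linear":[0,0,-110],"twist":0},{"linear":[0,0,-115],"twist":0},{"linear":[0,0,-116],"twist":0},{"linear":[0,0,-116],"twist":0}]'
python3 - <<'E'
from h import *
f,P,d,o=load("scene"); cv2.imwrite("pics/s3.png",cv2.resize(f[120:260,200:360],None,fx=4,fy=4))
E
```

```text
time: 9.32
tool_pos: [593.8, 270.3, 117.6]
tcp_rot: [3.14, -0.001, 1.302]
contact_force: [-0.0, -0.2, 0.8]
grip_width: 0.7
```

View pics/s3.png

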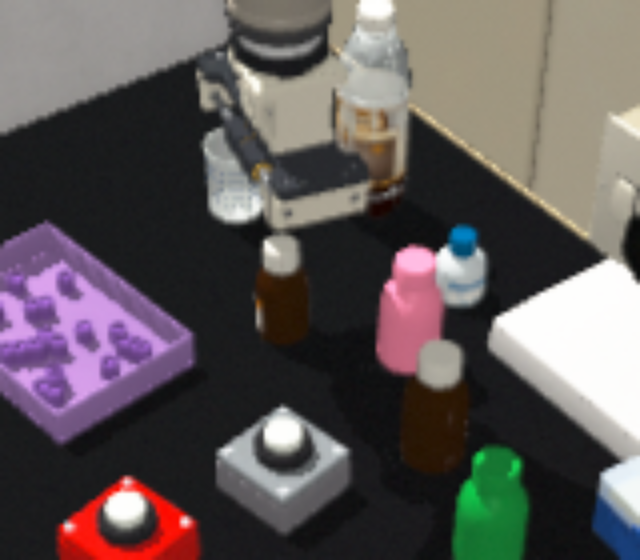

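In this crop the tips are at about (285,222), directly above the short bottle's cap at (283,245), with nothing touched. I'll dwell, then go to the button at 60 mm above it.

```bash
python3 -m pendant '[{"linear":[0,0,0],"twist":0},{"linear":[0,0,0],"twist":0},{"linear":[0,0,0],"twist":0},{"linear":[0,0,0],"twist":0},{"linear":[0,0,0],"twist":0},{"linear":[0,0,0],"twist":0},{"linear":[0,0,0],"twist":0},{"linear":[0,0,0],"twist":0},{"linear":[0,0,0],"twist":0},{"linear":[0,0,0],"twist":0},{"linear":[0,0,0],"twist":0},{"linear":[0,0,0],"twist":0},{"linear":[0,0,0],"twist":0},{"linear":[0,0,0],"twist":0},{"linear":[0,0,0],"twist":0},{"linear":[0,0,0],"twist":0},{"linear":[0,0,0],"twist":0},{"linear":[0,0,0],"twist":0}]'
python3 -m pendant '[{"linear":[0,0,20],"twist":0},{"linear":[0,0,60],"twist":0},{"linear":[0,0,90],"twist":0},{"linear":[-12,-18,95],"twist":0},{"linear":[-35,-50,95],"twist":0},{"linear":[-60,-85,95],"twist":0},{"linear":[-82,-115,95],"twist":0},{"linear":[-98,-138,90],"twist":0},{"linear":[-106,-149,70],"twist":0},{"linear":[-107,-150,40],"twist":0},{"linear":[-107,-150,10],"twist":0},{"linear":[-107,-150,-15],"twist":0},{"linear":[-107,-150,-30],"twist":0},{"linear":[-107,-150,-38],"twist":0},{"linear":[-107,-150,-42],"twist":0},{"linear":[-107,-150,-42],"twist":0}]'
python3 - <<'E'
from h import *
f,P,d,o=load("scene"); cv2.imwrite("pics/s4.png",cv2.resize(f[150:290,200:360],None,fx=4,fy=4))
E
```

```text
time: 11.62
tool_pos: [593.4, 270.1, 116.7]
tcp_rot: [3.142, -0.0, 1.302]
contact_force: [0.3, -0.0, 0.2]
grip_width: 0.5
time: 13.62
tool_pos: [486.7, 120.2, 75.1]
tcp_rot: [3.141, -0.0, 1.302]
contact_force: [0.4, -0.1, 1.4]
grip_width: 0.5
```

View pics/s4.png

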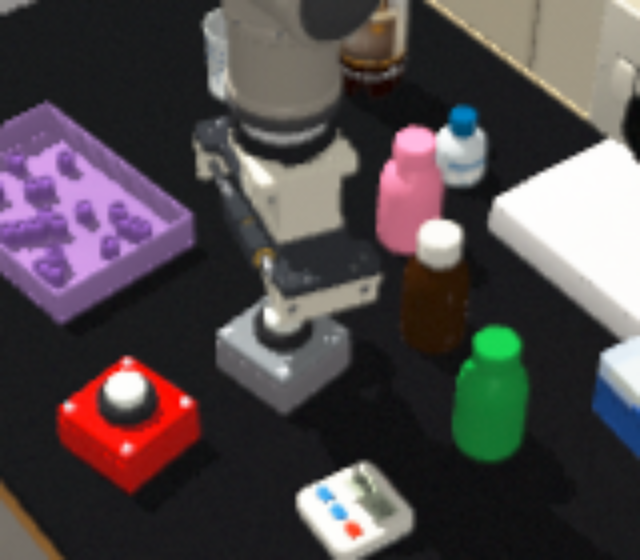

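In this crop the tips are right over the white button at (283,318), and the tall bottle at (435,290) is clear. Pressing in small steps.

```bash
python3 -m pendant '[{"linear":[0,0,-5],"twist":0},{"linear":[0,0,-10],"twist":0},{"linear":[0,0,-14],"twist":0},{"linear":[0,0,-17],"twist":0},{"linear":[0,0,-19],"twist":0},{"linear":[0,0,-19],"twist":0},{"linear":[0,0,-19],"twist":0}]'
python3 -m pendant '[{"linear":[0,0,-1],"twist":0},{"linear":[0,0,-2],"twist":0},{"linear":[0,0,-3],"twist":0},{"linear":[0,0,-3],"twist":0},{"linear":[0,0,-3],"twist":0}]'
```

```text
time: 14.55
tool_pos: [486.4, 120.2, 56.2]
tcp_rot: [3.141, -0.0, 1.302]
contact_force: [-1.9, -0.3, 6.7]
grip_width: 0.6
time: 15.18
tool_pos: [486.5, 120.2, 55.6]
tcp_rot: [3.14, -0.0, 1.302]
contact_force: [-9.8, -2.1, 30.6]
grip_width: 0.6
```

The arm stalls at z 55.6 with 30 N, while the nominal fully-down height is 52. The images did show the button top at about 62.5. A force profile on release will show whether the travel was complete.

```bash
for i in 1 2 3 4 5 6 7; do python3 -m pendant '[{"linear":[0,0,1.5],"twist":0},{"linear":[0,0,1.5],"twist":0},{"linear":[0,0,1.5],"twist":0}]' | grep -E 'pos|force'; done
python3 - <<'E'
from h import *
f,P,d,o=load("scene"); cv2.imwrite("pics/s5.png",cv2.resize(f[205:265,240:310],None,fx=8,fy=8,interpolation=2))
E
```

```text
tool_pos: [486.5, 120.2, 55.9]
contact_force: [-6.1, -0.5, 19.0]
tool_pos: [486.4, 120.2, 56.2]
contact_force: [-3.1, -0.8, 11.1]
tool_pos: [486.4, 120.2, 57.1]
contact_force: [-2.0, 0.7, 3.2]
tool_pos: [486.4, 120.2, 58.7]
contact_force: [-0.7, -0.3, 3.1]
tool_pos: [486.4, 120.2, 60.2]
contact_force: [-1.2, -0.9, 2.4]
tool_pos: [486.5, 120.2, 61.8]
contact_force: [-0.1, 0.8, 1.4]
tool_pos: [486.4, 120.2, 63.2]
contact_force: [-0.2, 0.2, -0.3]
```

View pics/s5.png

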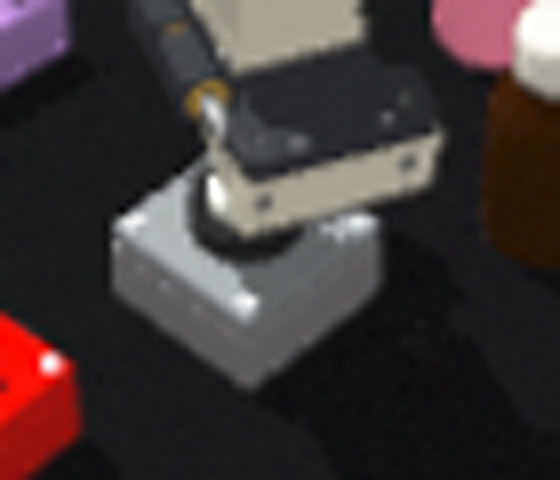

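The spring force runs from 0 N at about 62.5 to 3–4 N at about 56.5, where it meets a hard stop. That is 6 mm of travel, so the press was full. Now I'll retreat and check the scene.

```bash
python3 -m pendant '[{"linear":[0,0,15],"twist":0},{"linear":[0,0,50],"twist":0},{"linear":[0,0,100],"twist":0},{"linear":[0,0,150],"twist":0},{"linear":[-15,-20,170],"twist":0},{"linear":[-40,-60,170],"twist":0},{"linear":[-70,-110,170],"twist":0},{"linear":[-90,-150,170],"twist":0},{"linear":[-90,-160,170],"twist":0},{"linear":[-90,-160,170],"twist":0},{"linear":[-90,-160,170],"twist":0}]'
python3 - <<'E'
from h import *
f,P,d,o=load("scene"); cv2.imwrite("pics/s6.png",f)
g=np.load("scene0.npz"); dz=np.abs(P[...,2]-g["P"][...,2])
m=P[222:232,264:277].reshape(-1,3); print("button z",np.nanpercentile(m[:,2],[50,95]))
E
```

```text
time: 19.23
tool_pos: [396.9, -39.1, 233.4]
tcp_rot: [3.141, -0.0, 1.303]
contact_force: [0.8, -0.2, -0.3]
grip_width: 0.2
button z [ 60.26223183 258.87008509]
```

View pics/s6.png

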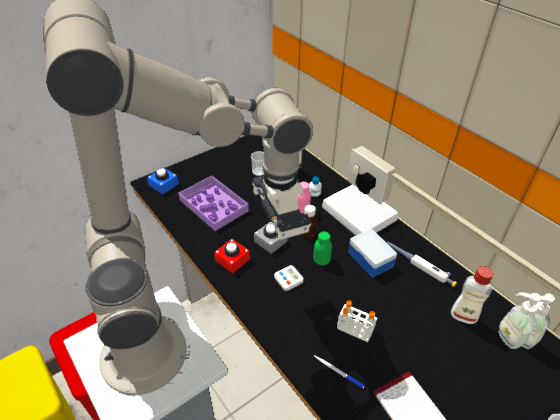

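The button at (270,228) is up, the other things in view look to be where they were, and the tool hangs free at z 233 with no force on it. Handing in.

```bash
python3 -c "
from plant import bot
print(bot.close_job())"
```

```text
the job is handed in; nothing more can be done
None
```

The point-and-call check is done and the job was handed in at about 19 s, well within the 58 s limit. No verdict was reported.

- **Pointing:** With the fingers shut, I held the tips about 23 mm above the lone tube's cap at (502, -291). I then held them about 24 mm above the short bottle's cap at (593, 270). Each hold lasted over 2 s, with no contact force above sensor noise.
- **Button:** I pressed it to its hard stop, about 30 N at the tool. On release the force fell to zero over about 6 mm of travel, so the press was full and the button came up again.
- **Last picture:** The button is up. The rack, tubes, bottles and bystanders in view look unmoved. I judged this by eye and did not measure them again. The arm partly hid the short bottle, the beaker and the tall bottle in that picture.
- **Disagreement:** The button's top was at about z 62.5 mm by both the camera and the force profile, not the stated 58 mm. I used the measured spring travel rather than the stated height to confirm the press.

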